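# Run the backnut onto an upturned sink's waste

## Robot

A 6-joint arm with a two-finger parallel gripper is mounted at the origin on the work surface. World frame = base frame: x ahead of the robot, y to its left, z up, the work surface at z = 0. Lengths are in m, angles in rad, forces in N, time in s.
With the tool pointing down it reaches from about 0.35 to 0.775 m from the base axis. Payload 7.3 kg.
Tool frame: the origin (TCP) lies at the very end of the fingers, on their centre line; the grasp point (between the pads) lies grip_point_offset behind it (grip_point_offset is the distance from the TCP to the grasp point, in m); z points along the fingers, y is the direction in which the jaws open and shut (so a half turn about z gives the same grasp; the last joint's range is limited). The gripper opens to 92 mm and grips with 3 to 60 N. Pads are 19 mm wide; open, the fingers measure 130 mm over their backs; the gripper's body (75 mm by 190 mm) begins 47 mm behind the grasp point.
Start: joints at [1.173, 0.342, 1.524, -0, 1.275, -0.146], TCP at [0.131, 0.508, 0.227] pointing down, gripper open.
Joint ranges: [-2.53, 2.53], [-0.77, 2.02], [0.04, 2.7], [-1, 4.14], [0.28, 2.66], [-3.11, 3.11]. Speed limits (rad/s): [2.57, 2.57, 3.14, 3.14, 3.14, 3.14].

## Interface

Orientations are given as [roll, pitch, yaw] about the fixed x, y, z axes, in that order (R = Rz(yaw) Ry(pitch) Rx(roll)).
In Python, from cell import * gives the robot as it stands.
- The arm moves only by the shell command python3 -m inch 'ROWS' [OPENING] [FORCE]. ROWS is JSON, a list that holds one entry, the list of rows, each a list of 4 numbers: the shift along the tool's x, y, z in mm, then the turn about the tool's z in rad. In form: [[[x, y, z, roll], ...]]. A call has 1 to 10 rows; each row shifts and turns the commanded pose from where the row before left it, along the tool's axes as they then stand; what a row does not reach is not made up. A row lasts 1/8 s, in which the tool goes at most 62.5 mm and 10.7 degrees, less where a joint would pass 70% of its speed; a pose out of reach is approached as far as the arm can. A call with a gripper value outside its range is refused whole. OPENING is the closure, from -1 (fully open) to 1 (shut), set as the call begins (- or left out, the last holds). The fingers move at their own pace and stop on an object; FORCE is the grip in N (left out, the last holds). Time passes only in rows, so rows that do not move let the fingers close. It gives the time, the measured TCP pose, the force and the opening at its end, in the units of the state.
- observe(): the state, without advancing time (a new reading comes with each control period).
- read_camera(name): name is "scene" or "top"; returns a dict with "img" (400x640x3 uint8, blue, green, red), "fx", "fy", "cx", "cy" (pixels), "eye" and "rotation" of the camera in the world. Camera axes: x right, y down, z forward; pixel columns grow to the right and rows downward; lengths in m; the calibration is good to about 2 mm. A picture is of the moment at which its call begins. There is no depth.
- hand_in(): hands the job in, once; it reports no verdict.
Trained networks look in the newest picture that a camera, given by its name, has taken for a name from the list of things; names that differ only in an ending like _2 or _b are one class to them, and where a whole thing is asked for, a point or a joint stands for the part that bears it (a point fixed in the world has none). Each returns a list of dicts, best first, with "conf" (0 to 1); they miss things now and then, are a little off and sometimes report something else, mostly with a low value. They report only what shows in the picture. A call takes as long as a camera call. They do not tell look-alikes from the thing itself.
- boxes_of(camera, label): "at" ([row, column] in pixels, amid what is visible of it).
- place_of(camera, label): "at" ([row, column] in pixels: a listed point, or the origin of a listed thing).
The state is a dict: "time": time; "qpos": joint angles; "qvel": joint speeds; "joint_efforts": joint torques, N m; "tool_pos": TCP position; "tool_rot": TCP orientation; "contact_force": force on the tool from outside, world axes, zero at the start; "torque": the same for the moment, N m; "opening": finger opening in m.
Only numpy, scipy, OpenCV 4.12 (cv2) and the standard library are available. Lean on these libraries where they do the work, as an engineer would, in place of code of your own. Each camera call takes 0.05 s, during which the arm holds its last target. There are 200 camera calls.

## Task

The sink bowl stands upside down with the threaded tail of its waste pointing up. Pick up the white backnut, set it level on the tail, press lightly and turn it backward (anticlockwise from above) until you feel it drop off the thread start, then turn it forward and run it down until the thread squeezes the black seal by a millimetre or two, and let go. Be gentle with the plastic thread and the seal, and leave the bottle, the saucepan and the trap alone.

Things in the scene. Friction and masses are not known exactly. Their poses are not given: they have to be found in the camera images.
- sink: upturned round steel bowl, fixed: rim 300 mm across on the worktop, wall 264 mm across, 130 mm tall, grey overflow stub on its +x side. Origin: centre of its underside on the worktop, z up. The grey waste tail rises from the middle of its top. The force between the nut and the sink with its tail and seal must stay under 40 N; a press of 3 to 6 N is enough.
- tail_top (a point): centre of the top of the grey waste tail, on its axis, 158.8 mm above the worktop, 28.8 mm above the bowl. Core 35 mm dia, 42 mm over the thread ridges; the top 5 mm is plain, with a 2 mm chamfer.
- thread_start (a point): on the tail's axis at the height of the thread starts, 5 mm below tail_top. Right-hand three-start thread, lead 16.5 mm per turn, ridges 5.5 mm apart, starts 120 deg apart; at what angle is not given, it is found by feel. Turned backward, the nut climbs 2.6 mm per rad until its underside is about 152 mm above the worktop, then drops 5.5 mm: its lugs now run under the ridges.
- nut: white plastic backnut lying right way up: 16 mm tall, 54 mm across its 12 flats (one faces its x axis, the rest every 30 deg), thin ribs at the corners, 45 g nominal. Origin: centre of its underside, z along its axis. Bore 44 mm; three lugs 120 deg apart reach in to 37 mm dia, undersides 2 mm above the nut's underside. 1.3 mm axial play in the thread.
- seal (a joint): black rubber seal round the tail's foot, 57 mm across the top, 12 mm thick. Value: its squeeze in m, 0 free, up to 0.004; gives 4 N per mm. The nut meets it with its underside at 142 mm and squeezes it 1 to 3 mm some 2.5 to 3.7 rad forward of the drop. What the hand presses springs back when let go; what the thread squeezes stays. Over 3.2 mm crushes it.
- detergent: green detergent bottle, 60 mm dia, 190 mm tall, loose; origin centre of its underside. Bystander
- saucepan: steel saucepan, 150 mm dia, 75 mm tall, black handle along its own -x reaching 183 mm from the centre, loose; origin centre of its underside. Bystander
- trap: white bottle trap, 68 mm dia, 125 mm tall, outlet along its own +x reaching 64 mm from the axis, loose; origin centre of its underside. Bystander
Things that resemble listed ones, but are neither listed nor needed, are in the scene too. Several things have the shape of the nut; the one meant has the colours described above.

How it is judged:
On the way, in this order (a step that is already met when the one before it is completed fails the run):
1. the nut, on the tail and bearing on its thread, has been brought up to the thread starts, the top of the climb (contact force between nut and sink above 0.5 N and horizontal distance between nut and tail_top below 0.0025 m and z of nut in the frame of sink between 0.1515 and 0.1532 m), for 0.05 s.
2. the nut has dropped off the thread starts, on the tail (horizontal distance between nut and tail_top below 0.0025 m and z of nut in the frame of sink below 0.1475 m), for 0.1 s.
At the end, for the whole second after the job is handed in: The nut is on the tail, on its axis within 2 mm, level within 0.05 rad and at rest, and the thread holds the seal squeezed by more than 0.8 mm (and never by more than 3.2 mm) (value of joint seal above 0.0008 m and horizontal distance between nut and tail_top below 0.002 m and angle between nut's own z axis and vertical below 0.05 rad and linear speed of nut below 0.01 m/s); the robot touches nothing.
It fails at once if the thread or seal is forced: over 40 N between the nut and the sink with its seal (contact force between nut and sink above 40 N).
It fails at once if the seal is crushed, squeezed by more than 3.2 mm (value of joint seal above 0.0032 m).
It fails at once if a bystander (bottle, saucepan, trap) is moved by more than 30 mm (distance of any of detergent, saucepan, trap from where it was at the start of the episode above 0.03 m).
It also fails if it takes over 70 s, if anything falls off the work surface, if the arm or the gripper's body presses on something with over 40 N, if the wrist force passes 120 N, or if a joint passes its speed limit or range.

## Working session

There is one attempt and no reset: what is moved stays moved. The work goes in short steps, Python scripts to look and compute and a shell command to move; the robot and the scene stay as the last step left them, time stands still between calls to the robot, and variables do not carry over. Pictures are saved under pics/ and viewed, about 8 in all and at most 12, crops included, and the job is handed in when it is done.

```bash
mkdir -p pics; ls
cat > h.py <<'E'
from cell import *
import numpy as np, cv2
def ray(c,rc,z):
    d=np.array(c["rotation"])@np.array([(rc[1]-c["cx"])/c["fx"],(rc[0]-c["cy"])/c["fy"],1.0])
    e=np.array(c["eye"]); return (e+d*(z-e[2])/d[2])
def proj(c,p):
    q=np.array(c["rotation"]).T@(np.array(p)-np.array(c["eye"])); return [q[1]/q[2]*c["fy"]+c["cy"],q[0]/q[2]*c["fx"]+c["cx"]]
E
python3 - <<'E'
from h import *
np.set_printoptions(precision=4,suppress=True)
for n in("scene","top"):
    c=read_camera(n); cv2.imwrite(f"pics/{n}0.png",c["img"])
    print(n,c["eye"],c["fx"])
    for l,z in(("sink",0),("tail_top",.1588),("nut",0),("detergent",0),("saucepan",0),("trap",0)):
        for r in place_of(n,l): print(l,round(r["conf"],2),np.round(r["at"],1),ray(c,r["at"],z))
s=observe();print(s)
E
```

```text
pics
scene [1.1317 0.6181 1.4201] 488.4937022060566Traceback (most recent call last):
  File "<stdin>", line 7, in <module>
  File "h.py", line 5, in ray
    e=np.array(c["eye"]); return (e+d*(z-e[2])/d[2])
                                               ~^^^
IndexError: invalid index to scalar variable.
```

```bash
cat > h.py <<'E'
from cell import *
import numpy as np, cv2
from scipy.spatial.transform import Rotation
np.set_printoptions(precision=4,suppress=True)
def R(c): return Rotation.from_euler("xyz",c["rotation"]).as_matrix()
def ray(c,rc,z):
    d=R(c)@np.array([(rc[1]-c["cx"])/c["fx"],(rc[0]-c["cy"])/c["fy"],1.0])
    e=np.array(c["eye"]); return (e+d*(z-e[2])/d[2])
def proj(c,p):
    q=R(c).T@(np.array(p)-np.array(c["eye"])); return [q[1]/q[2]*c["fy"]+c["cy"],q[0]/q[2]*c["fx"]+c["cx"]]
E
python3 - <<'E'
from h import *
for n in("scene","top"):
    c=read_camera(n); cv2.imwrite(f"pics/{n}0.png",c["img"])
    print(n,c["eye"],c["rotation"],c["fx"])
    for l,z in(("sink",0),("tail_top",.1588),("nut",0),("detergent",0),("saucepan",0),("trap",0)):
        for r in place_of(n,l): print(l,round(r["conf"],2),np.round(r["at"],1),ray(c,r["at"],z))
s=observe();print(s)
import cell; print([x for x in dir(cell) if x[0]!='_'], globals().get("grip_point_offset"))
E
```

```text
scene [1.1317 0.6181 1.4201] [-2.5669  0.0111  2.4037] 488.4937022060566
sink 0.79 [209.4 338.8] [ 0.5153 -0.0004  0.    ]
tail_top 0.59 [184.1 338.7] [0.5207 0.0009 0.1588]
nut 0.65 [156.6 299.2] [ 0.4662 -0.2641  0.    ]
nut 0.63 [139.  294.5] [ 0.4247 -0.3393  0.    ]
nut 0.59 [149.4 268.5] [ 0.5278 -0.3669  0.    ]
detergent 0.91 [261.4 430.3] [0.4345 0.3385 0.    ]
saucepan 0.9 [325.3 382.3] [0.6968 0.3795 0.    ]
saucepan 0.15 [172.8 233.8] [ 0.6867 -0.3682  0.    ]
trap 0.94 [174.  230.3] [ 0.6991 -0.3724  0.    ]
top [ 0.4444 -0.008   1.0432] [-3.0217  0.0162 -1.5489] 385.17237949223096
sink 0.75 [220.  325.1] [ 0.5232 -0.0063  0.    ]
tail_top 0.69 [214.6 321.5] [0.5235 0.002  0.1588]
nut 0.78 [239.6 423. ] [ 0.4759 -0.2702  0.    ]
nut 0.69 [258.7 453.8] [ 0.4269 -0.3514  0.    ]
nut 0.57 [228.8 462.6] [ 0.5071 -0.3765  0.    ]
detergent 0.63 [250.  199.1] [0.4349 0.3325 0.    ]
saucepan 0.72 [155.9 187.5] [0.6941 0.3803 0.    ]
trap 0.81 [162.8 461.7] [ 0.6883 -0.3781  0.    ]
{'time': 0.8, 'qpos': array([ 1.173 ,  0.342 ,  1.5241, -0.    ,  1.2754, -0.146 ]), 'qvel': array([-0.0008, -0.0003,  0.001 , -0.0018,  0.0001,  0.0011]), 'joint_efforts': array([  0.0003, -43.1101, -24.4463,   0.0719,   0.0481,  -0.    ]), 'tool_pos': array([0.1308, 0.5085, 0.2268]), 'tool_rot': array([3.1415, 0.    , 2.8898]), 'contact_force': array([-0.0676,  0.436 ,  0.5721]), 'torque': array([-0.0168, -0.0147, -0.0182]), 'opening': 0.09205499955239631}
['IKError', 'boxes_of', 'grip_point_offset', 'hand_in', 'observe', 'place_of', 'read_camera'] 0.0188
```

View pics/scene0.png

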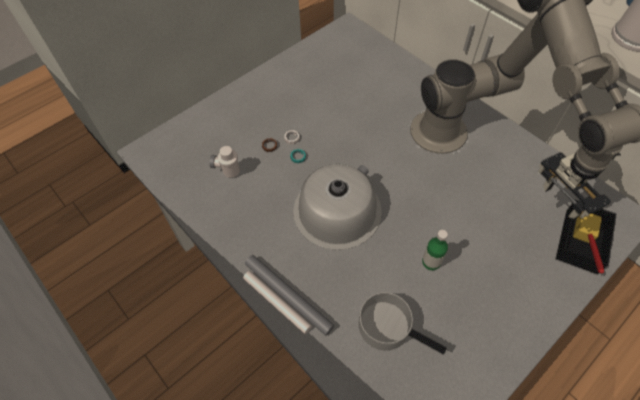

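View pics/top0.png

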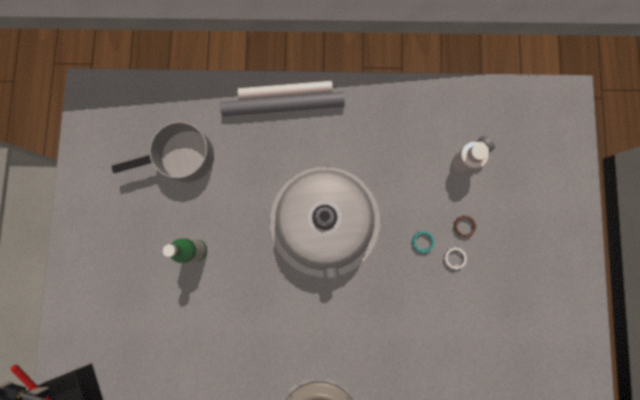

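Both views agree: white nut is at about (0.426, -0.347) (top px row 259, col 455), teal and brown look-alikes 9 cm away, and the tail at about (0.522, 0.001). I'll refine by segmentation, then move.

```bash
cat >> h.py <<'E'
def delta(tx,ty,tz,yawdeg=None):
    s=observe(); y=s["tool_rot"][2]; d=np.array([tx,ty,tz])-s["tool_pos"]
    m=Rotation.from_euler("xyz",s["tool_rot"]).as_matrix().T@d*1000
    roll=0 if yawdeg is None else -np.deg2rad((yawdeg-np.rad2deg(y)+180)%360-180)
    print("tool",s["tool_pos"],"yawdeg",np.rad2deg(y),"rpy",s["tool_rot"],"F",s["contact_force"],"open",s["opening"],"q",s["qpos"],"-> mm",m,"roll",roll)
E
python3 - <<'E'
from h import *
for n,(r0,c0) in (("scene",(137,292)),("top",(259,455))):
    c=read_camera(n); g=c["img"][r0-16:r0+17,c0-16:c0+17]
    m=(g.min(2)>np.median(g.min(2))+25).astype(np.uint8)
    cs,_=cv2.findContours(m,cv2.RETR_EXTERNAL,2); k=max(cs,key=cv2.contourArea)
    (x,y),(a,b),t=cv2.fitEllipse(k); print(n,x+c0-16,y+r0-16,a,b,t,ray(c,(y+r0-16,x+c0-16),.010))
delta(.38,.25,.25,165.6-25)
delta(.40,-.10,.25,165.6-52.6)
E
python3 -m inch '[[[0,0,-20,0]]]' -1
```

```text
scene 290.2193994522095 134.28520488739014 8.865975379943848 12.797125816345215 63.13715362548828 [ 0.4266 -0.3609  0.01  ]
top 455.6727924346924 257.5298376083374 19.730220794677734 21.19788932800293 138.9524383544922 [ 0.4302 -0.3531  0.01  ]
tool [0.1308 0.5085 0.2267] yawdeg 165.57176211284334 rpy [ 3.1415 -0.      2.8898] F [ 0.593   0.2532 -0.3866] open 0.0916271172621305 q [ 1.173   0.342   1.5241  0.0001  1.2754 -0.146 ] -> mm [-305.7802 -188.211   -23.29  ] roll 0.43583946889389225
tool [0.1308 0.5085 0.2267] yawdeg 165.57176211284334 rpy [ 3.1415 -0.      2.8898] F [ 0.593   0.2532 -0.3866] open 0.0916271172621305 q [ 1.173   0.342   1.5241  0.0001  1.2754 -0.146 ] -> mm [-412.3579 -522.1889  -23.3222] roll 0.9175503424443271
time: 1.02
tool_pos: [0.1305, 0.5077, 0.2457]
tool_rot: [-3.138, -0.0, 2.89]
contact_force: [0.2, 0.4, 0.4]
opening: 0.0918
```

```bash
python3 -m inch '[[[-51,-31,0,0],[-51,-31,0,0],[-51,-31,0,0],[-51,-31,0,0],[-51,-31,0,0],[-51,-31,0,0],[0,0,0,0.15],[0,0,0,0.15],[0,0,0,0.15],[0,0,0,0.15]]]'; python3 -c "
from h import *
delta(.38,-.15,.25,113)"
```

```text
time: 2.28
tool_pos: [0.3809, 0.252, 0.2468]
tool_rot: [3.141, 0.0, 2.285]
contact_force: [-1.1, -0.8, -0.5]
opening: 0.0917
tool [0.3809 0.252  0.2468] yawdeg 130.89978734961934 rpy [3.1414 0.     2.2846] F [-1.1065 -0.8233 -0.5317] open 0.09173396518747998 q [ 0.4164  0.1993  1.6647  0.      1.2774 -0.2974] -> mm [-303.2865 -263.8562   -3.2689] roll 0.3124102246576869
```

```bash
python3 -m inch '[[[-38,-33,0,0],[-38,-33,0,0],[-38,-33,0,0],[-38,-33,0,0],[-38,-33,0,0],[-38,-33,0,0],[-38,-33,0,0],[-38,-33,0,0],[0,0,0,0.155],[0,0,0,0.155]]]'; python3 -c "
from h import *
delta(.428,-.35,.12,113)"
```

```text
time: 3.52
tool_pos: [0.3822, -0.1513, 0.2466]
tool_rot: [3.142, -0.0, 1.973]
contact_force: [0.7, 0.3, 0.3]
opening: 0.0918
tool [ 0.3822 -0.1513  0.2466] yawdeg 113.02863216402895 rpy [ 3.1416 -0.0003  1.9727] F [0.669  0.2715 0.2892] open 0.09179767173291835 q [-0.5641  0.1131  1.7708  0.0002  1.2579 -0.9661] -> mm [-200.7978  -35.5474  126.561 ] roll 0.0004997255342762387
```

```bash
python3 -m inch '[[[-40,-7,0,0],[-40,-7,10,0],[-40,-7,20,0],[-40,-7,30,0],[-41,-7,40,0],[0,0,30,0],[0,0,0,0]]]'
python3 - <<'E'
from h import *
delta(.428,-.35,.003,113)
c=read_camera("top");d=read_camera("scene")
a=cv2.resize(c["img"][215:295,405:505],None,fx=4,fy=4,interpolation=2)
b=cv2.resize(d["img"][90:170,240:340],None,fx=4,fy=4,interpolation=2)
cv2.imwrite("pics/near.png",np.hstack([a,b]))
for n in("top","scene"):print(n,[(r["at"],r["conf"]) for r in place_of(n,"nut")])
for p in((.428,-.35,0),(.428,-.35,.016)):print(proj(c,p),proj(d,p))
E
```

```text
time: 4.4
tool_pos: [0.4289, -0.3479, 0.1144]
tool_rot: [-3.14, -0.006, 1.979]
contact_force: [-0.6, 0.4, 0.2]
opening: 0.0916
tool [ 0.4289 -0.3479  0.1144] yawdeg 113.39929081620753 rpy [-3.1397 -0.0055  1.9792] F [-0.5864  0.4447  0.1584] open 0.09164582616676419 q [-0.8203  0.5066  1.5976  0.0001  1.0431 -1.2288] -> mm [ -2.1517  -1.4723 111.3549] roll 0.006968939415796854
top [([157.9, 460.5], 0.57), ([258.9, 455.5], 0.56), ([240.9, 423.7], 0.56), ([231.2, 464.4], 0.56)]
scene [([147.2, 267.2], 0.67), ([155.2, 297.7], 0.61), ([137.1, 288.9], 0.44)]
[np.float64(258.273255626533), np.float64(453.2609370426328)] [np.float64(137.84513386190852), np.float64(291.98120698417705)]
[np.float64(258.41509500557174), np.float64(455.2726704967065)] [np.float64(135.07807885752004), np.float64(291.7094556254324)]
```

View pics/near.png

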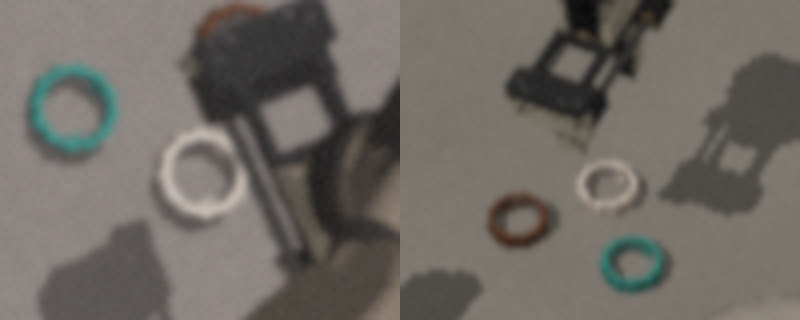

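```bash
python3 -m inch '[[[-2,-1.5,25,0],[0,0,25,0],[0,0,25,0],[0,0,20,0],[0,0,10,0],[0,0,6,0],[0,0,0,0],[0,0,0,0]]]'; python3 -c "
from h import *
delta(.428,-.35,.003,113)"
```

```text
time: 5.6
tool_pos: [0.43, -0.3516, 0.0064]
tool_rot: [3.141, 0.001, 1.98]
contact_force: [0.9, -0.0, 0.8]
opening: 0.092
tool [ 0.43   -0.3516  0.0064] yawdeg 113.4372375611817 rpy [3.1411 0.0012 1.9799] F [ 0.8693 -0.0223  0.8307] open 0.09198873856106012 q [-0.8235  0.6601  1.6833  0.0001  0.7969 -1.2327] -> mm [ 2.2781 -1.1708  3.4082] roll 0.007631235056010625
```

```bash
python3 -m inch '[[[2,-1,2,0],[0,0,1,0]]]'; python3 -m inch '[[[0,0,0,0],[0,0,0,0],[0,0,0,0],[0,0,0,0],[0,0,0,0],[0,0,0,0],[0,0,0,0],[0,0,0,0]]]' 1 10;python3 -m inch '[[[0,0,0,0],[0,0,0,0],[0,0,0,0],[0,0,0,0]]]' 1 30; python3 -c "
from h import *
delta(.428,-.35,.003,113)"
```

```text
time: 5.85
tool_pos: [0.4278, -0.3497, 0.0027]
tool_rot: [3.142, -0.0, 1.98]
contact_force: [0.3, 0.7, -0.0]
opening: 0.0919
time: 6.85
tool_pos: [0.4279, -0.3498, 0.0027]
tool_rot: [3.141, -0.0, 1.98]
contact_force: [0.2, 0.4, 0.4]
opening: 0.0541
time: 7.35
tool_pos: [0.4279, -0.3499, 0.0027]
tool_rot: [3.141, -0.0, 1.98]
contact_force: [0.9, -0.3, -0.5]
opening: 0.054
tool [ 0.4279 -0.3499  0.0027] yawdeg 113.43008030372587 rpy [ 3.1415 -0.      1.9797] F [ 0.9364 -0.3455 -0.5157] open 0.05400233924261106 q [-0.8241  0.6631  1.6921  0.0002  0.7864 -1.2332] -> mm [-0.1553  0.0281 -0.2969] roll 0.007506317347993723
```

```bash
python3 -m inch '[[[0,0,-20,0],[0,0,-50,0],[0,0,-60,0],[0,0,-50,0],[0,0,-20,0],[0,0,0,0]]]'
python3 - <<'E'
from h import *
delta(.522,-.1,.205,113)
c=read_camera("top");d=read_camera("scene")
a=cv2.resize(c["img"][190:240,295:350],None,fx=7,fy=7,interpolation=2)
b=cv2.resize(d["img"][155:205,310:365],None,fx=7,fy=7,interpolation=2)
cv2.imwrite("pics/tail.png",np.hstack([a,b]))
for n,k in(("top",c),("scene",d)):
  for r in place_of(n,"tail_top"): print(n,r["at"],r["conf"],ray(k,r["at"],.1588))
  for z in(.13,.142,.1588):print(proj(k,(.522,.0015,z)))
  print([(r["at"],r["conf"],ray(k,r["at"],.195)) for r in place_of(n,"nut")])
E
```

```text
time: 8.1
tool_pos: [0.4283, -0.3504, 0.2042]
tool_rot: [3.14, 0.003, 1.98]
contact_force: [-0.3, 0.5, -0.9]
opening: 0.0538
tool [ 0.4283 -0.3504  0.2042] yawdeg 113.43165545761445 rpy [3.1404 0.0032 1.9798] F [-0.2509  0.4981 -0.9365] open 0.053775711513664934 q [-0.8242  0.4103  1.4843  0.      1.2436 -1.2331] -> mm [192.4772 185.5268  -1.2511] roll 0.00753380896957505
top [214.7, 322.9] 0.87 [ 0.5233 -0.0012  0.1588]
[np.float64(216.30705800986516), np.float64(321.8152196054886)]
[np.float64(215.87309519058545), np.float64(321.77112581739624)]
[np.float64(215.2459731956251), np.float64(321.7074056480054)]
[([240.6, 424.7], 0.76, array([ 0.4679, -0.2248,  0.195 ])), ([262.4, 484.6], 0.63, array([ 0.4237, -0.3533,  0.195 ])), ([217.4, 324.4], 0.63, array([ 0.5142, -0.0049,  0.195 ])), ([230.0, 461.2], 0.58, array([ 0.4927, -0.3045,  0.195 ]))]
scene [184.6, 338.2] 0.57 [0.5232 0.0012 0.1588]
[np.float64(189.58403283580415), np.float64(338.3900493619014)]
[np.float64(187.46576965849098), np.float64(338.4517051870792)]
[np.float64(184.4533275066737), np.float64(338.5393876850142)]
[([145.2, 266.7], 0.69, array([ 0.6042, -0.249 ,  0.195 ])), ([154.8, 293.6], 0.67, array([ 0.5659, -0.1605,  0.195 ])), ([98.6, 287.4], 0.41, array([ 0.4229, -0.3613,  0.195 ]))]
```

View pics/tail.png

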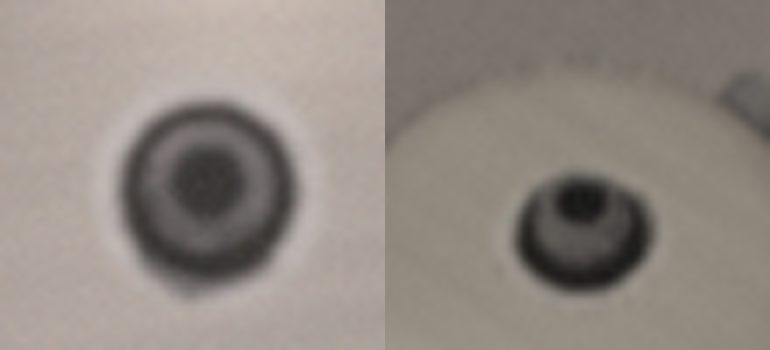

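```bash
cat > tail.py <<'E'
from h import *
for n,(r0,c0) in (("top",(216,324)),("scene",(187,338))):
    c=read_camera(n); g=cv2.GaussianBlur(cv2.resize(c["img"][r0-20:r0+21,c0-20:c0+21],None,fx=8,fy=8,interpolation=2),(0,0),2).min(2)
    f=lambda x,y:(r0-20+(y+.5)/8-.5,c0-20+(x+.5)/8-.5)
    for t in (80,95,110,125):
        cs,h=cv2.findContours((g<t).astype(np.uint8),cv2.RETR_TREE,cv2.CHAIN_APPROX_NONE)
        for k in cs:
            if len(k)>60:
                (x,y),ab,_=cv2.fitEllipse(k); p=f(x,y); print(n,t,np.array(p),"px",np.array(ab)/8,ray(c,p,.142)[:2],ray(c,p,.1588)[:2])
E
python3 tail.py
```

```text
top 80 [217.302  324.2534] px [23.0432 23.901 ] [ 0.5188 -0.0044] [ 0.5174 -0.0045]
top 80 [215.6551 324.33  ] px [18.6275 18.991 ] [ 0.5226 -0.0045] [ 0.5212 -0.0046]
top 80 [215.7876 324.2267] px [10.2034 10.4912] [ 0.5223 -0.0043] [ 0.5209 -0.0043]
top 95 [217.3122 324.2247] px [23.8265 24.9582] [ 0.5187 -0.0043] [ 0.5173 -0.0044]
top 95 [214.9333 324.4907] px [14.4623 16.4102] [ 0.5243 -0.0048] [ 0.5229 -0.0049]
top 110 [217.3879 324.2   ] px [24.4859 25.9246] [ 0.5186 -0.0043] [ 0.5172 -0.0043]
top 110 [210.346  321.2654] px [3.717 9.238] [0.535 0.003] [0.5333 0.0028]
top 125 [217.4894 324.1887] px [25.1412 26.9119] [ 0.5183 -0.0042] [ 0.5169 -0.0043]
scene 80 [188.2057 337.9325] px [15.7618 18.914 ] [0.5251 0.0024] [0.5331 0.0105]
scene 80 [187.9953 335.2897] px [4.1284 9.1264] [ 0.5307 -0.0038] [0.5386 0.0044]
scene 95 [188.0556 337.8845] px [16.7062 19.6969] [0.5249 0.0019] [0.5328 0.01  ]
scene 110 [187.9657 337.9117] px [17.6283 20.421 ] [0.5246 0.0017] [0.5325 0.0098]
scene 110 [168.3888 355.7821] px [4.3032 9.3612] [ 0.4295 -0.0148] [ 0.4388 -0.0065]
scene 110 [167.5437 319.3112] px [2.2522 6.4465] [ 0.5141 -0.0975] [ 0.5222 -0.0881]
scene 125 [187.7883 337.9625] px [18.9249 21.4254] [0.524  0.0013] [0.532  0.0095]
scene 125 [173.6836 344.0592] px [17.0123 46.681 ] [ 0.472  -0.0253] [ 0.4807 -0.0168]
scene 125 [174.3604 347.0655] px [ 4.6289 20.6975] [ 0.4667 -0.0168] [ 0.4755 -0.0084]
```

```bash
python3 -m inch '[[[48,46,0,0],[48,46,0,0],[48,46,0,0],[48,46,0,0],[0,0,10,0],[0,0,0,0],[0,0,0,0]]]'
python3 - <<'E'
from h import *
delta(.521,-.002,.18,113)
s=observe();p=s["tool_pos"]
c=read_camera("top");d=read_camera("scene")
M=Rotation.from_euler("xyz",s["tool_rot"]).as_matrix()
out=[]
for k,(r0,c0) in ((c,(185,300)),(d,(135,290))):
    im=cv2.resize(k["img"][r0:r0+60,c0:c0+80],None,fx=5,fy=5,interpolation=2)
    for off in ((0,0),(0,27),(0,-27)):
        q=proj(k,p+M@(np.array([off[0],off[1],0])/1000)); print(off,np.array(q))
        cv2.drawMarker(im,(int((q[1]+.5-c0)*5),int((q[0]+.5-r0)*5)),(0,0,255),0,9,1)
    for a in np.arange(0,6.28,.3):
      for z in (.003,-.013):
        q=proj(k,p+np.array([.027*np.cos(a),.027*np.sin(a),-z])); cv2.circle(im,(int((q[1]+.5-c0)*5),int((q[0]+.5-r0)*5)),1,(255,0,0) if z>0 else (0,255,255),-1)
    out.append(im)
cv2.imwrite("pics/held.png",np.vstack(out))
E
```

```text
time: 9.38
tool_pos: [0.5145, -0.1168, 0.1926]
tool_rot: [-3.141, -0.0, 1.978]
contact_force: [-0.4, -0.2, -0.8]
opening: 0.0536
tool [ 0.5145 -0.1168  0.1926] yawdeg 113.3299381367034 rpy [-3.1412 -0.0001  1.978 ] F [-0.3852 -0.2323 -0.8236] open 0.05360920586742786 q [-0.3684  0.3769  1.5707 -0.0002  1.1944 -0.7755] -> mm [102.8445  51.4222  12.5856] roll 0.0057585068133693094
(0, 0) [218.3747 375.048 ]
(0, 27) [207.1214 370.2634]
(0, -27) [229.7121 379.8684]
(0, 0) [154.5514 314.8806]
(0, 27) [160.7546 311.2754]
(0, -27) [148.4533 318.4247]
```

View pics/held.png

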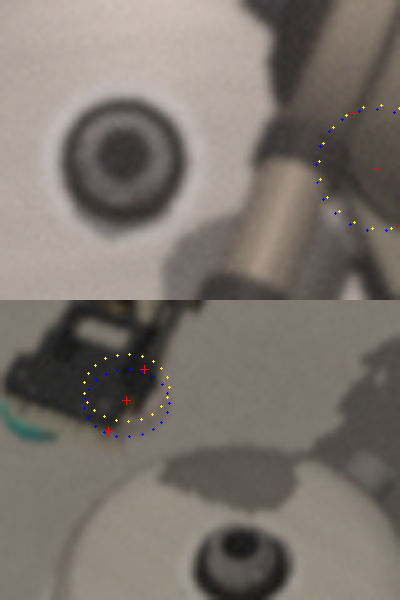

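```bash
python3 - <<'E'
from h import *
d=read_camera("scene");c=read_camera("top")
for n,k in(("top",c),("scene",d)):print(n,[(r["at"],round(r["conf"],2)) for r in place_of(n,"nut")])
a=cv2.resize(d["img"][125:185,280:350],None,fx=8,fy=8,interpolation=2)
cv2.imwrite("pics/held2.png",np.clip(a.astype(float)*1.4,0,255).astype(np.uint8))
E
cat > /dev/null
```

```text
top [([230.1, 462.5], 0.65), ([240.2, 424.9], 0.45)]
scene [([147.7, 268.0], 0.53), ([157.1, 298.5], 0.44), ([156.4, 314.1], 0.42)]
```

View pics/held2.png

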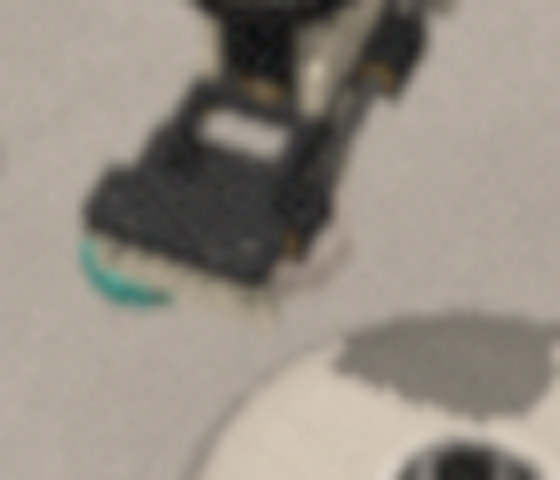

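Run:
```python
from h import *
c=read_camera("top")
g=cv2.imread("pics/top0.png"); s=cv2.imread("pics/scene0.png")
for z in(0,.02,.05):print(z,proj(c,(0,0,z)),proj(c,(.09,0,z)))
d=read_camera("scene");print(proj(d,(0,0,0)),proj(d,(.09,0,0)),proj(d,(0,.09,0)),proj(d,(-.0636,.0636,0)),proj(d,(.0636,-.0636,0)))
a=cv2.resize(g[370:400,260:380],None,fx=5,fy=5,interpolation=2)
b=cv2.resize(s[85:160,385:485],None,fx=6,fy=6,interpolation=2)
cv2.imwrite("pics/base.png",np.vstack([a,b]))
```

```text
0 [np.float64(424.5705221435903), np.float64(318.54836637265646)] [np.float64(387.5418615926884), np.float64(319.3159914415437)]
0.02 [np.float64(428.1855184717725), np.float64(318.41201244531067)] [np.float64(390.36197426303795), np.float64(319.19679245362136)]
0.05 [np.float64(433.89644059711395), np.float64(318.1966023619074)] [np.float64(394.8145929971082), np.float64(319.008591587647)]
[np.float64(130.89054924585105), np.float64(437.89963279920164)] [np.float64(143.4634246927386), np.float64(422.06020272182116)] [np.float64(144.4891339236643), np.float64(456.5450305911413)] [np.float64(131.58072948113616), np.float64(461.85264661384247)] [np.float64(130.20271799390457), np.float64(414.0281415021356)]
```

View pics/base.png

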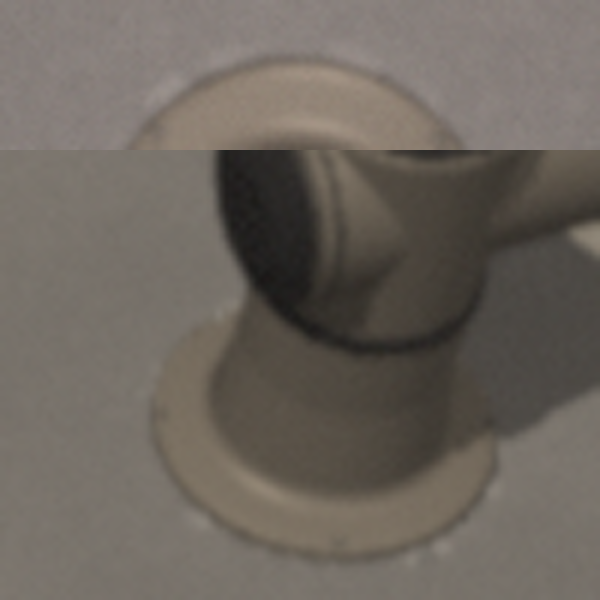

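```bash
python3 -c "
from h import *
delta(.522,-.003,.18,None)"
cat > n.py <<'E'
from h import *
delta(.522,-.003,.1795)
E
```

```text
tool [ 0.5148 -0.1158  0.1928] yawdeg 113.39986995685233 rpy [3.1414 0.     1.9792] F [ 0.0063  0.0735 -0.1131] open 0.053894394428163135 q [-0.3667  0.3764  1.5708  0.0001  1.1943 -0.7751] -> mm [100.6569  51.4364  12.8089] roll 0
```

```bash
python3 -m inch '[[[34,17,0,0],[34,17,0,0],[33,17,0,0],[0,0,5,0],[0,0,5,0],[0,0,0,0],[0,0,0,0],[0,0,0,0]]]'; python3 n.py
```

```text
time: 10.78
tool_pos: [0.5216, -0.0031, 0.1828]
tool_rot: [3.141, 0.0, 1.979]
contact_force: [-0.1, -0.3, 0.1]
opening: 0.0539
tool [ 0.5216 -0.0031  0.1828] yawdeg 113.38763334399813 rpy [3.1413 0.0001 1.979 ] F [-0.1464 -0.3363  0.1243] open 0.053926190670094305 q [-0.1529  0.3755  1.6022  0.0001  1.1637 -0.5611] -> mm [-0.1289  0.4307  3.341 ] roll 0
```

```bash
python3 -m inch '[[[0,0,8,0],[0,0,8,0],[0,0,3,0],[0,0,0,0]]]'; python3 -m inch '[[[0,0,1,0],[0,0,1,0],[0,0,0,0]]]'; python3 -m inch '[[[0,0,1,0],[0,0,1,0],[0,0,0,0]]]'
```

```text
time: 11.28
tool_pos: [0.5213, -0.0025, 0.1633]
tool_rot: [-3.141, -0.001, 1.98]
contact_force: [-0.2, -0.1, -0.1]
opening: 0.0539
time: 11.65
tool_pos: [0.5215, -0.0025, 0.1618]
tool_rot: [3.141, -0.0, 1.98]
contact_force: [-0.4, 0.5, -0.1]
opening: 0.0539
time: 12.02
tool_pos: [0.5214, -0.0025, 0.1596]
tool_rot: [-3.142, -0.0, 1.98]
contact_force: [0.3, -0.4, -0.4]
opening: 0.0538
```

```bash
for i in 1 2 3; do :; done; python3 -m inch '[[[0,0,0.5,0],[0,0,0.5,0],[0,0,0,0]]]'; python3 -m inch '[[[0,0,0.5,0],[0,0,0.5,0],[0,0,0,0]]]'
```

```text
time: 12.4
tool_pos: [0.5214, -0.0025, 0.1587]
tool_rot: [3.142, -0.0, 1.98]
contact_force: [0.1, -0.6, -1.3]
opening: 0.0536
time: 12.78
tool_pos: [0.5214, -0.0025, 0.1577]
tool_rot: [-3.142, -0.0, 1.98]
contact_force: [-0.4, -1.5, -1.3]
opening: 0.0534
```

```bash
cat > f.py <<'E'
from h import *
F=[];T=[];P=[]
for i in range(6):
    read_camera("scene"); s=observe(); F.append(s["contact_force"]);T.append(s["torque"]);P.append(s["tool_pos"])
print("F",np.mean(F,0),"T",np.mean(T,0),"P",np.mean(P,0),"rpy",s["tool_rot"],"q6",s["qpos"][5],"t",s["time"],s["opening"])
E
python3 f.py; python3 -m inch '[[[0,0,0.5,0],[0,0,0.5,0],[0,0,0,0]]]'; python3 f.py
```

```text
F [-0.1416  0.0532 -0.8519] T [-0.0844  0.0385 -0.0145] P [ 0.5215 -0.0025  0.1577] rpy [ 3.1415 -0.0001  1.9798] q6 -0.5609688178676747 t 13.075 0.053739600143981416
time: 13.45
tool_pos: [0.5214, -0.0025, 0.1566]
tool_rot: [-3.141, -0.0, 1.98]
contact_force: [-0.1, 1.1, -0.6]
opening: 0.0537
F [ 0.2823 -0.5839 -0.3681] T [-0.0874  0.0287 -0.002 ] P [ 0.5215 -0.0025  0.1567] rpy [ 3.1415 -0.      1.9798] q6 -0.5609538705627632 t 13.75 0.0537537995416792
```

```bash
python3 -m inch '[[[0,0,0.5,0],[0,0,0.5,0],[0,0,0,0]]]'; python3 f.py; python3 -m inch '[[[0,0,0.5,0],[0,0,0.5,0],[0,0,0,0]]]'; python3 f.py
```

```text
time: 14.12
tool_pos: [0.5214, -0.0025, 0.1557]
tool_rot: [-3.142, -0.0, 1.98]
contact_force: [-0.0, -0.4, -1.0]
opening: 0.0538
F [-0.0667  0.2525 -0.4701] T [-0.0843  0.0288  0.0007] P [ 0.5215 -0.0025  0.1557] rpy [ 3.1415 -0.0001  1.9798] q6 -0.5609551527437939 t 14.425 0.0535422090766548
time: 14.8
tool_pos: [0.5215, -0.0025, 0.1548]
tool_rot: [3.141, 0.0, 1.98]
contact_force: [-0.0, 0.3, 0.8]
opening: 0.0536
F [-0.4412  0.1357  0.8977] T [-0.0575  0.0523  0.0222] P [ 0.5215 -0.0025  0.1548] rpy [3.1414 0.     1.9798] q6 -0.5609529268503488 t 15.1 0.05367972655604901
```

```bash
python3 -m inch '[[[0,0,0.5,0],[0,0,0,0]]]'; python3 f.py; python3 -m inch '[[[0,0,0.5,0],[0,0,0,0]]]'; python3 f.py
```

```text
time: 15.35
tool_pos: [0.5216, -0.0026, 0.1544]
tool_rot: [3.141, 0.0, 1.98]
contact_force: [-1.5, 0.4, 2.2]
opening: 0.0537
F [-0.9127 -0.3485  3.2901] T [-0.1088  0.0607  0.0193] P [ 0.5216 -0.0025  0.1544] rpy [3.1412 0.0001 1.9798] q6 -0.5609569618952341 t 15.65 0.053709987607808075
time: 15.9
tool_pos: [0.5218, -0.0025, 0.1539]
tool_rot: [3.141, 0.0, 1.98]
contact_force: [0.7, -0.2, 4.4]
opening: 0.0542
F [ 0.8209 -0.0581  4.2422] T [-0.0311 -0.1595  0.0899] P [ 0.5218 -0.0025  0.1539] rpy [3.1409 0.0002 1.9798] q6 -0.5609867409239938 t 16.2 0.053623229434800364
```

```bash
python3 -m inch '[[[0,0,0,-0.1],[0,0,0,-0.1],[0,0,0,0]]]'; python3 f.py; python3 -m inch '[[[0,0,0,-0.1],[0,0,0,-0.1],[0,0,0,0]]]'; python3 f.py
```

```text
time: 16.58
tool_pos: [0.5207, -0.0024, 0.153]
tool_rot: [-3.14, -0.002, 2.179]
contact_force: [-0.3, 0.6, -1.1]
opening: 0.054
F [ 0.1665 -0.0077 -0.8325] T [-0.0682  0.0067 -0.0071] P [ 0.5211 -0.0024  0.1533] rpy [-3.1414 -0.0003  2.179 ] q6 -0.7601280416711486 t 16.875 0.05363853025947573
time: 17.25
tool_pos: [0.5214, -0.0025, 0.1537]
tool_rot: [3.142, -0.0, 2.378]
contact_force: [0.5, -1.0, -0.6]
opening: 0.0537
F [-0.196  -0.2349 -0.7052] T [-0.0449  0.0015  0.0165] P [ 0.5214 -0.0025  0.1537] rpy [ 3.1415 -0.0001  2.3789] q6 -0.9600354190862371 t 17.55 0.053838398396067265
```

```bash
python3 -m inch '[[[0,0,1,0],[0,0,1,0],[0,0,0,0]]]'; python3 f.py; python3 -m inch '[[[0,0,0.5,0],[0,0,0.5,0],[0,0,0,0]]]'; python3 f.py
```

```text
time: 17.92
tool_pos: [0.5214, -0.0025, 0.1516]
tool_rot: [-3.141, -0.0, 2.38]
contact_force: [0.4, -0.2, -0.3]
opening: 0.0536
F [-0.1277  0.1542 -0.4115] T [-0.0394 -0.011   0.0032] P [ 0.5215 -0.0025  0.1517] rpy [3.1415 0.     2.3797] q6 -0.960879773635303 t 18.225 0.053719036029336434
time: 18.6
tool_pos: [0.5215, -0.0025, 0.1507]
tool_rot: [3.141, -0.0, 2.38]
contact_force: [0.4, -0.1, -0.3]
opening: 0.0534
F [-0.2949 -0.2725 -0.4319] T [-0.0329 -0.0084 -0.0231] P [ 0.5215 -0.0025  0.1507] rpy [ 3.1415 -0.      2.3798] q6 -0.9609663204681764 t 18.9 0.05357950205390268
```

```bash
python3 -m inch '[[[0,0,0.5,0],[0,0,0,0]]]'; python3 f.py
```

```text
time: 19.15
tool_pos: [0.5215, -0.0025, 0.1505]
tool_rot: [3.141, 0.0, 2.38]
contact_force: [-0.3, 0.2, 3.0]
opening: 0.0539
F [-1.4329  0.3082  4.5721] T [-0.0534  0.29   -0.006 ] P [ 0.5215 -0.0025  0.1505] rpy [3.1414 0.0003 2.3798] q6 -0.9609454518956141 t 19.45 0.0539053220410079
```

```bash
python3 -m inch '[[[0,0,0,0.18],[0,0,0.1,0.18],[0,0,0,0]]]'; python3 f.py; python3 -m inch '[[[0,0,0.47,0.18],[0,0,0.47,0.18],[0,0,0.47,0.18],[0,0,0,0]]]'; python3 f.py
```

```text
time: 19.82
tool_pos: [0.5213, -0.0025, 0.1497]
tool_rot: [-3.141, -0.0, 2.021]
contact_force: [-0.8, -0.7, -0.3]
opening: 0.0537
F [-0.1545 -0.0281 -0.6523] T [-0.0736  0.0262 -0.0053] P [ 0.5214 -0.0025  0.1499] rpy [-3.1415 -0.0001  2.0213] q6 -0.6024509088870639 t 20.125 0.05374862914747023
time: 20.62
tool_pos: [0.5215, -0.0025, 0.1487]
tool_rot: [3.141, -0.0, 1.482]
contact_force: [0.7, 0.4, -0.1]
opening: 0.0536
F [-0.0385  0.1449 -0.4695] T [-0.0674 -0.0119 -0.0133] P [ 0.5215 -0.0025  0.1487] rpy [ 3.1415 -0.0001  1.4815] q6 -0.06262068273631288 t 20.925 0.05367446681653675
```

```bash
python3 -m inch '[[[0,0,0.47,0.18],[0,0,0.47,0.18],[0,0,0.47,0.18],[0,0,0.47,0.18],[0,0,0,0]]]'; python3 f.py; python3 -m inch '[[[0,0,-0.6,0],[0,0,-0.6,0],[0,0,0,0]]]'; python3 f.py
```

```text
time: 21.55
tool_pos: [0.5223, -0.0026, 0.1471]
tool_rot: [3.14, -0.001, 0.762]
contact_force: [3.3, -0.1, -1.3]
opening: 0.0537
F [ 4.6024 -0.3411 -0.6779] T [-0.1042 -0.6704 -0.0009] P [ 0.5222 -0.0026  0.1471] rpy [ 3.1402 -0.0013  0.7614] q6 0.6573331043932006 t 21.85 0.053688250909862095
time: 22.22
tool_pos: [0.5221, -0.0026, 0.1476]
tool_rot: [3.141, -0.001, 0.761]
contact_force: [6.7, 0.5, -6.1]
opening: 0.0542
F [ 7.5404 -0.0152 -6.0777] T [-0.0956 -1.1249 -0.0021] P [ 0.5221 -0.0026  0.1476] rpy [ 3.1408 -0.0009  0.761 ] q6 0.65769308747179 t 22.525 0.053866233959800405
```

```bash
python3 -m inch '[[[0.45,0.4,0.4,0],[0.45,0.4,0.4,0],[0,0,0,0]]]'; python3 f.py
```

```text
time: 22.9
tool_pos: [0.5223, -0.0024, 0.1472]
tool_rot: [-3.141, 0.001, 0.76]
contact_force: [2.1, 0.3, 0.5]
opening: 0.054
F [1.0552 0.1867 0.0377] T [-0.137  -0.1159 -0.009 ] P [ 0.5223 -0.0025  0.1472] rpy [-3.141   0.0004  0.7599] q6 0.6594003900097468 t 23.2 0.053705555516062826
```

```bash
python3 -m inch '[[[0,0,0.47,0.18],[0,0,0.47,0.18],[0,0,0.47,0.18],[0,0,0,0]]]'; python3 f.py;  python3 -m inch '[[[0,0,0.47,0.18],[0,0,0.47,0.18],[0,0,0,0]]]'; python3 f.py
```

```text
time: 23.7
tool_pos: [0.5228, -0.0028, 0.1459]
tool_rot: [3.141, -0.0, 0.222]
contact_force: [2.1, -2.5, 0.3]
opening: 0.0538
F [ 2.3031 -2.5915 -0.3718] T [-0.5795 -0.2896 -0.0082] P [ 0.5228 -0.0028  0.1459] rpy [ 3.1412 -0.0003  0.2212] q6 1.1979857265004248 t 24.0 0.053940495754189716
time: 24.38
tool_pos: [0.5232, -0.003, 0.1451]
tool_rot: [3.141, -0.001, -0.141]
contact_force: [3.3, -4.1, 0.6]
opening: 0.0538
F [ 3.2835 -4.3935 -0.0029] T [-0.8213 -0.4259  0.0007] P [ 0.5232 -0.003   0.1451] rpy [ 3.1409 -0.0014 -0.139 ] q6 1.5582828260268022 t 24.675 0.05410393114381994
```

```bash
python3 -m inch '[[[0.5,0.5,0,0],[0.5,0.5,0,0],[0,0,0.47,0.18],[0,0,0.47,0.18],[0,0,0,0]]]'; python3 f.py
```

```text
time: 25.3
tool_pos: [0.5233, -0.0036, 0.144]
tool_rot: [3.141, 0.0, -0.498]
contact_force: [1.2, -2.7, 1.7]
opening: 0.0539
F [ 0.2221 -2.7783  2.5811] T [-0.4628  0.129  -0.008 ] P [ 0.5233 -0.0036  0.144 ] rpy [ 3.1414  0.0004 -0.4986] q6 1.9159680552356113 t 25.6 0.053810610753723384
```

```bash
python3 -m inch '[[[0.3,0.5,0,0],[0,0,0.3,0.15],[0,0,0.3,0.15],[0,0,0.3,0.14],[0,0,0,0]]]'; python3 f.py
```

```text
time: 26.22
tool_pos: [0.5234, -0.0042, 0.1431]
tool_rot: [3.141, 0.0, -0.939]
contact_force: [-0.0, -2.4, 3.5]
opening: 0.054
F [-1.2143 -2.3049  3.2809] T [-0.3468  0.387  -0.1104] P [ 0.5233 -0.0042  0.143 ] rpy [ 3.1413  0.0004 -0.939 ] q6 2.3552009317206823 t 26.525 0.05379786046061177
```

```bash
python3 -m inch '[[[0,0,-0.4,0],[0,0,-0.4,0],[0,0,0,0]]]'; python3 f.py
```

```text
time: 26.9
tool_pos: [0.5233, -0.0042, 0.1432]
tool_rot: [3.141, 0.001, -0.94]
contact_force: [0.9, -3.0, -4.5]
opening: 0.0539
F [ 0.9748 -2.7994 -7.3726] T [-0.4002 -0.1324 -0.011 ] P [ 0.5233 -0.0042  0.1432] rpy [ 3.141   0.0007 -0.9402] q6 2.3564059895707747 t 27.2 0.053848463974904594
```

```bash
python3 -m inch '[[[0.2,0.4,0.5,0],[0,0,0,0]]]'; python3 f.py; python3 -m inch '[[[0,0,0,0],[0,0,0,0],[0,0,0,0],[0,0,0,0],[0,0,0,0],[0,0,0,0],[0,0,0,0],[0,0,0,0]]]' -1; python3 -m inch '[[[0,0,-8,0],[0,0,-20,0],[0,0,-40,0],[0,0,-40,0],[-40,0,-10,0],[-60,0,0,0],[-60,0,0,0],[-60,0,0,0],[0,0,0,0]]]'; python3 f.py
python3 - <<'E'
from h import *
c=read_camera("top");d=read_camera("scene");out=[]
for n,k,(r0,c0) in (("top",c,(190,290)),("scene",d,(155,305))):
    im=cv2.resize(k["img"][r0:r0+55,c0:c0+65],None,fx=6,fy=6,interpolation=2)
    print(n,[(r["at"],round(r["conf"],2),ray(k,r["at"],.140)) for r in place_of(n,"nut")],proj(k,(.522,-.0035,.14)))
    out.append(im)
cv2.imwrite("pics/end.png",np.hstack(out))
E
```

```text
time: 27.45
tool_pos: [0.5233, -0.0042, 0.1433]
tool_rot: [-3.141, 0.001, -0.94]
contact_force: [1.5, -0.4, -6.4]
opening: 0.0542
F [ 1.6334  0.795  -7.626 ] T [ 0.2076 -0.2217 -0.0197] P [ 0.5233 -0.0042  0.1433] rpy [-3.1413  0.0006 -0.9401] q6 2.3556249666414337 t 27.75 0.054055014633433894
time: 28.75
tool_pos: [0.5233, -0.0046, 0.1433]
tool_rot: [-3.142, 0.0, -0.94]
contact_force: [0.6, -0.6, 0.4]
opening: 0.0918
time: 29.88
tool_pos: [0.3913, 0.1757, 0.2623]
tool_rot: [-3.14, 0.0, -0.935]
contact_force: [-0.1, 0.2, -0.4]
opening: 0.0917
F [ 0.0488 -0.1518 -0.5328] T [ 0.0267  0.1373 -0.0161] P [0.394  0.1729 0.2617] rpy [ 3.1416 -0.0001 -0.9422] q6 2.74628186001824 t 30.175 0.09206049782789956
top [([216.4, 324.7], 0.68, array([ 0.5211, -0.0054,  0.14  ])), ([242.3, 425.5], 0.59, array([ 0.4655, -0.2407,  0.14  ])), ([228.8, 463.3], 0.57, array([ 0.4987, -0.3287,  0.14  ])), ([214.1, 323.9], 0.37, array([ 0.5265, -0.0034,  0.14  ]))] [np.float64(215.98966983789754), np.float64(323.90386074916887)]
scene [([188.0, 337.0], 0.71, array([ 0.5258, -0.0011,  0.14  ])), ([145.5, 264.3], 0.61, array([ 0.5873, -0.2924,  0.14  ])), ([156.8, 296.1], 0.48, array([ 0.5399, -0.1834,  0.14  ]))] [np.float64(186.85990444445648), np.float64(337.35828470360076)]
```

View pics/end.png

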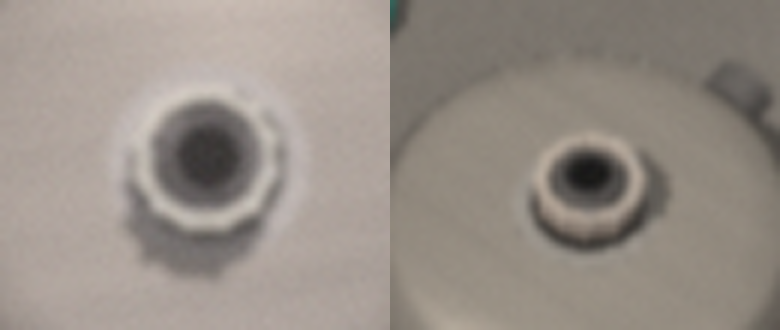

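```bash
python3 -c "
from cell import *
print(hand_in())"
```

```text
the job is handed in; nothing more can be done
None
```

The white backnut is threaded onto the tail and, by my estimate, holds the seal squeezed by about 1.4–1.9 mm. I let go, backed the arm off, and handed in at about 30 s; the hand-in gave no verdict.

**How it went**
- I gripped the nut on its flats (54 mm opening) and set it on the tail. It touched with its underside at about 152 mm under a press of about 1–4 N.
- On turning backward, the force vanished within 0.2 rad, which is the drop. It could then be lowered to about 147.5 mm.
- I then ran it forward about 3 rad, shifting the tool sideways a few times because side force built up, to about 8 N at most.

**Last checks**
- **Thread holding:** lifting the hand was resisted at about 7 N both early in the thread and at the end. I released with about 7 N of that upward pull still on the nut.
- **Forces:** the highest wrist force I read was about 10 N. Between readings I did not see it, and the nut-to-sink force itself was not measured.
- **Picture:** the last picture shows the nut level and concentric on the tail. The hand is clear and reads only its force noise.

**Not certain**
- **Squeeze:** it is worked out from tool height and turn angle; I had no direct reading of the seal.
- **Step 1 height:** the thread-start height (152 mm) is also inferred from tool height.
- **Tail position:** the two cameras disagreed on it by up to 6 mm until I corrected for the seal's height and one camera's bias. After that the fit was settled by feel.
- **Bystanders:** I kept clear of the bottle, saucepan and trap, but did not re-measure them at the end.

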